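# Let the waiting jar into the returns bin and close its lid softly

### The arm

A 6-joint arm with a two-finger parallel gripper is mounted at the origin on the work surface. World frame = base frame: x ahead of the robot, y to its left, z up, the work surface at z = 0. Lengths are in mm, angles in rad, forces in N, time in s.
With the tool pointing down it reaches from about 325 to 900 mm from the base axis. Payload 6.1 kg.
Tool frame: the origin (TCP) lies on the mounting face of the last link; the fingertips stand 173 mm ahead of it and the grasp point (between the pads) lies 155 mm ahead of it; z points along the fingers, y is the direction in which the jaws open and shut (so a half turn about z gives the same grasp; the last joint's range is limited). The gripper opens to 85 mm and grips with 20 to 120 N. Pads are 22 mm wide; open, the fingers measure 114 mm over their backs; the gripper's body (76 mm by 85 mm) begins 54 mm behind the grasp point. The pads swing forward as they close: fully open they stand 13 mm farther back than shut.
Start: joints at [1.189, 0.22, 1.526, -0, 1.395, -0.126], TCP at [158.136, 604.657, 404.7] pointing down, gripper open.
Joint ranges: [-2.98, 2.98], [-0.91, 2.08], [0.09, 2.57], [-1.24, 4.39], [0.2, 2.65], [-2.68, 2.68]. Speed limits (rad/s): [2.57, 2.57, 3.01, 3.14, 3.14, 3.14].

### API

Orientations are given as a unit quaternion [x, y, z, w].
In Python, from plant import manip, viewer gives the robot as it stands. Calls block until the motion is done:
- manip.move_pose(position, orientation): joint-space move of the TCP to a pose.
- manip.move_straight(position, attitude=None, feed=150): straight line of the TCP; attitude=None keeps the orientation; feed is the mean speed in mm/s.
- manip.set_joints(angles): joint-space move.
- manip.command_gripper(opening): finger opening in mm; the grip force is fixed at half the most; returns when the fingers have stopped.
- manip.wait(seconds).
- manip.solve_ik(position, orientation): joint angles nearest the present ones, or None.
- manip.state(): the state.
- viewer.camera(name): name is "scene" or "top" or "wrist"; returns a dict with "pixels" (400x640x3 uint8, red, green, blue), "camera_matrix" (3x3 intrinsics, pixels), "k1" (the pictures are not rectified: a ray, as slopes to the right and down, at radius r is drawn at 1 + k1 r^2 times it, then the intrinsics apply), "position" and "attitude" of the camera in the world. Camera axes: x right, y up, looking along -z (the intrinsics and any distortion apply to the point x, -y, -z); pixel columns grow to the right and rows downward; lengths in mm; the calibration is good to about 2 mm. A picture is of the moment at which its call begins. There is no depth.
A pose or a line that the arm cannot do raises manip.IKError and nothing moves.
- manip.finish_job(): hands the job in, once; it reports no verdict.
The state is a dict: "t": time; "joints": joint angles; "qd": joint speeds; "effort": joint torques, N m; "tcp_pos": TCP position; "tcp_rot": TCP orientation; "wrist_force": force on the tool from outside, world axes, zero at the start; "wrist_torque": the same for the moment, N m; "opening": finger opening in mm.
Only numpy, scipy, OpenCV 4.12 (cv2) and the standard library are available. Lean on these libraries where they do the work, as an engineer would, in place of code of your own. Each camera call takes 0.05 s, during which the arm holds its last target. There are 200 camera calls.

### The job

One of the two returns bins has a tablet jar waiting on its feed chute. With the fingertips, press that bin's lever all the way down so the lid lifts and the jar rolls in, then ease the lever back up so the lid comes down fully shut without slamming. Do not touch the lid or the jar, do not work the other bin, and leave the other goods where they stand.

Things in the scene. Friction and masses are not known exactly. Their poses are not given: they have to be found in the camera images.
- bin_a: Returns bin with the tablet jar waiting on its chute: the one to work. Grey box 150 (x) x 170 (y) x 120 mm tall under a white lid, fixed to the table; left or right, place and yaw vary. Origin: centre of underside; z up; x from the lever side (near the robot) to the chute side. A metal chute 124 mm wide, at x = 77 to 167 mm, slopes 18 degrees down to the bin's mouth; its top is 180 mm above the table.
- pad_a (a point): Black rubber pressing pad at the end of the lever of the bin with the jar: 46 mm along the lever, 64 mm across. This point: centre of its top face. At rest it is 185 mm in front of the bin's origin (bin x = -185 mm, y = 0), 132 mm above the table, outer end tilted up 0.20 rad; fully pressed it is 48 mm lower, within 6 mm sideways.
- press_a: The whole lever of the bin with the jar: pad and a 26 mm wide arm, about 126 mm long. Origin: on its pivot, at bin x = -82 mm, 95 mm above the table; x towards the bin.
- lever_a (a joint): Press lever angle of the bin with the jar, rad: 0 at rest (up), 0.45 fully pressed (stop). It turns about a level axis (the bin's y) at bin x = -82 mm, 95 mm above the table. Pressing takes about 1 to 4 N at the pad; at the stop the rubber pad itself still yields up to 10 mm, under 6 to 21 N.
- lid_a (a joint): Lid angle of the bin with the jar, rad: 0 shut, 0.90 fully up (lever fully pressed). Linked to the lever: 2 rad of lid per rad of lever. It falls shut fast by its own weight if the lever is let go, and pushes the lever back up as fast as it is let; brought down over 2 s or more, or let go only in the pad's last 5 mm, it shuts softly.
- flap_a: White lid panel of the bin with the jar, 148 x 168 mm, with a 40 mm upright lip at its far edge, which swings up. Origin: on its hinge line at the bin's lever side, 126 mm above the table; x towards the lip. Not to be touched.
- jar: Amber tablet jar with a white cap, 44 mm in diameter, 78 mm long, lying across the chute against the lid's lip, ready to roll in once the lid is up. Origin: on its axis at mid-length; y along its axis.
- bin_b: Other returns bin, chute empty: leave it shut. Grey box 150 (x) x 170 (y) x 120 mm tall under a white lid, fixed to the table; left or right, place and yaw vary. Origin: centre of underside; z up; x from the lever side (near the robot) to the chute side. A metal chute 124 mm wide, at x = 77 to 167 mm, slopes 18 degrees down to the bin's mouth; its top is 180 mm above the table.
- pad_b (a point): Black rubber pressing pad at the end of the lever of the bin with the empty chute: 46 mm along the lever, 64 mm across. This point: centre of its top face. At rest it is 185 mm in front of the bin's origin (bin x = -185 mm, y = 0), 132 mm above the table, outer end tilted up 0.20 rad; fully pressed it is 48 mm lower, within 6 mm sideways.
- lid_b (a joint): Lid angle of the bin with the empty chute, rad: 0 shut, 0.90 fully up (lever fully pressed). Linked to the lever: 2 rad of lid per rad of lever. It falls shut fast by its own weight if the lever is let go, and pushes the lever back up as fast as it is let; brought down over 2 s or more, or let go only in the pad's last 5 mm, it shuts softly.
- carton_low: Medicine carton lying flat, 55 x 105 x 30 mm, between the levers and the robot. Bystander; origin: centre of its underside.
- syrup: Small amber bottle, 42 mm across, 85 mm tall, standing between the two levers. Bystander; origin: centre of its underside.
- carton_mid: Medicine carton, 45 x 55 x 75 mm, standing between the two bins. Bystander; origin: centre of its underside.
- pot: White screw-top pot, 64 mm across, 95 mm tall, on the left. Bystander; origin: centre of its underside.
- carton_side: Medicine carton, 70 x 120 x 45 mm, on the right. Bystander; origin: centre of its underside.
- beaker: White cup, 66 mm across, 70 mm tall, near the robot on the right. Bystander; origin: centre of its underside.
- basket: Grey perforated basket, 200 x 130 x 65 mm, holding blister cards, on the left. Bystander; origin: centre of its underside.
Mind the look-alikes: they are no part of the job. Leave any pink or purple look-alike of the jar alone.

How it is judged (in metres and radians):
On the way:
1. the fingers hold the lever fully down, the lid is up and the jar has rolled into the bin (value of joint lid_a above 0.78 rad and contact force between the fingers and press_a above 0.3 N and x of jar in the frame of bin_a between -0.075 and 0.075 m and y of jar in the frame of bin_a between -0.085 and 0.085 m and z of jar in the frame of bin_a below 0.07 m), for 0.2 s.
At the end, for the whole second after the job is handed in: The jar lies at rest inside its bin (origin within the walls and less than 70 mm above the bin's underside), and both lids are shut (under 0.04 rad) (value of joint each of lid_a, lid_b below 0.04 rad and linear speed of jar below 0.05 m/s and x of jar in the frame of bin_a between -0.075 and 0.075 m and y of jar in the frame of bin_a between -0.085 and 0.085 m and z of jar in the frame of bin_a below 0.07 m); the robot touches nothing.
It fails at once if the lid slams: it nears its seat (under 0.12 rad) faster than 1.8 rad/s (value of joint lid_a below 0.12 rad and velocity of joint lid_a below -1.8 rad/s).
It fails at once if the robot touches the lid or the jar (contact force between any of the fingers, the arm and flap_a above 0.5 N or contact force between any of the fingers, the arm and jar above 0.5 N).
It fails at once if the jar is lifted (height (world z) of jar above 0.2 m).
It fails at once if the other bin is worked (value of joint lid_b above 0.1 rad).
It fails at once if a bystander is moved more than 25 mm or tipped (distance of any of carton_low, syrup, carton_mid, pot, carton_side, beaker, basket from where it was at the start of the episode above 0.025 m or angle between any of carton_low, syrup, carton_mid, pot, carton_side, beaker, basket's own z axis and vertical above 0.5 rad).
It also fails if it takes over 42 s, if anything falls off the work surface, if the arm or the gripper's body presses on something with over 40 N, if the wrist force passes 120 N, or if a joint passes its speed limit or range.

## Working session

There is one attempt and no reset: what is moved stays moved. The work goes in short steps, each a Python script; the robot and the scene stay as the last script left them, time stands still between calls to the robot, and variables do not carry over. Pictures are saved under pics/ and viewed, about 8 in all and at most 12, crops included, and the job is handed in when it is done.

```bash
mkdir -p pics
cat > h.py <<'E'
import numpy as np, cv2
from scipy.spatial.transform import Rotation as R
from plant import manip, viewer
def snap(name, fn):
    c=viewer.camera(name); cv2.imwrite('pics/'+fn+'.png',c['pixels'][:,:,::-1]); np.save('pics/'+fn+'.npy',c,allow_pickle=True); return c
def load(fn): return np.load('pics/'+fn+'.npy',allow_pickle=True).item()
def ray(c,uv):
    K=np.array(c['camera_matrix']); k=float(c['k1'])
    p=cv2.undistortPoints(np.array(uv,float).reshape(-1,1,2),K,np.array([k,0,0,0,0.])).reshape(-1,2)
    d=np.c_[p[:,0],-p[:,1],-np.ones(len(p))]
    return np.array(c['position'],float), R.from_quat(c['attitude']).apply(d)
def onz(c,uv,z):
    o,d=ray(c,uv); return o+d*((z-o[2])/d[:,2:3])
E
python3 - <<'E'
from h import *
for n in ('scene','top'):
    c=snap(n,n); print(n,c['position'],c['attitude'],c['camera_matrix'],c['k1'])
s=manip.state(); print(s)
E
```

```text
scene [1004.76083564  762.95017326 1302.17498675] [0.08670648 0.29954469 0.91694561 0.24892912] [[513.64791275   0.         313.94911021]
 [  0.         513.64791275 202.08328989]
 [  0.           0.           1.        ]] -0.002895524788644664
top [ 236.13477463   -8.68686358 1752.03885977] [ 0.07193305 -0.07157101 -0.68322402  0.72312389] [[496.38538968   0.         313.63405208]
 [  0.         496.38538968 199.61253635]
 [  0.           0.           1.        ]] -0.06723076574185674
{'t': 0.1, 'joints': array([ 1.18889578e+00,  2.21136858e-01,  1.52751731e+00,  3.64282088e-06,
        1.39470048e+00, -1.26050577e-01]), 'qd': array([ 0.00100762, -0.00097837, -0.00317483, -0.00035406, -0.00066729,
        0.0005034 ]), 'effort': array([ 5.94127578e-04, -4.98248148e+01, -3.90539861e+01, -2.24109785e-04,
        5.81010565e-03,  2.89515560e-05]), 'tcp_pos': array([158.04692508, 604.42900451, 403.70390623]), 'tcp_rot': array([ 1.27576629e-01,  9.91828326e-01, -8.52286763e-04, -2.23089845e-04]), 'wrist_force': array([-0.30881638,  0.44439703, -0.10233534]), 'wrist_torque': array([-0.03637665,  0.02192565, -0.02799783]), 'opening': 85.53727406863102}
```

View pics/scene.png

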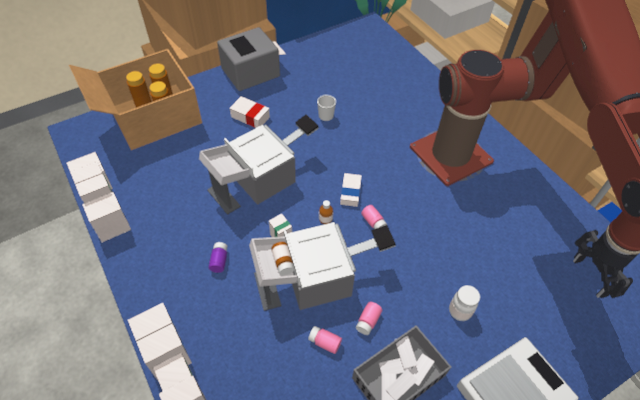

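View pics/top.png

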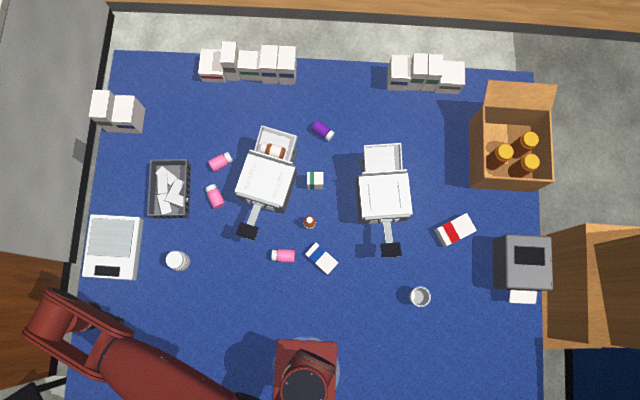

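Lookalike candidates in the top view:
- Jar: amber jar on the left chute at (274,151). The pinks at (220,161), (215,196) and (283,256), and the purple at (322,130), are decoys.
- Pad: left at (247,231), right at (391,250).

The amber jar is on the left bin, also at scene (282,258), so the left pad is the target. I'll measure it and check it in a close crop.

Run:
```python
from h import *
T=load('top'); S=load('scene')
def blob(c,x0,y0,x1,y1,lo,hi,dark):
    im=c['pixels'][y0:y1,x0:x1].astype(int)
    m=(im.max(2)<hi) if dark else (im.min(2)>lo)
    m=cv2.morphologyEx(m.astype(np.uint8),cv2.MORPH_OPEN,np.ones((2,2)))
    n,l,st,ce=cv2.connectedComponentsWithStats(m)
    i=1+st[1:,4].argmax(); cs,_=cv2.findContours((l==i).astype(np.uint8),0,2)
    r=cv2.minAreaRect(max(cs,key=cv2.contourArea)); b=cv2.boxPoints(r)+[x0,y0]
    return ce[i]+[x0,y0],st[i,4],b
for nm,bp,bs,bl in (('a',(230,215,270,245),(368,222,402,256),(225,145,302,215)),('b',(372,235,410,265),(290,112,322,138),(350,165,420,225))):
    ct,at,b=blob(T,*bp,0,45,1); cs,as_,_=blob(S,*bs,0,45,1)
    print(nm,ct,at,cs,as_); print(' pad box z132',onz(T,b,132)[:,:2].round().tolist())
    print(' top z132',onz(T,ct,132).round(1),' scene z132',onz(S,cs,132).round(1))
    cl,al,bx=blob(T,*bl,195,0,0); P=onz(T,bx,130)[:,:2]
    print(' lid',al,P.round().tolist(),'cent',P.mean(0).round(1),[(np.linalg.norm(P[i]-P[i-1]).round(),np.degrees(np.arctan2(*(P[i]-P[i-1])[::-1])).round(1)) for i in range(4)])
    lever=P.mean(0)-onz(T,ct,132)[0,:2]; print(' dir',np.degrees(np.arctan2(lever[1],lever[0])),np.linalg.norm(lever))
a=cv2.resize(T['pixels'][110:270,215:325],None,fx=3.6,fy=3.6,interpolation=2)
b=cv2.resize(S['pixels'][195:315,245:405],None,fx=2.5,fy=2.5,interpolation=2)
im=np.zeros((580,800,3),np.uint8); im[:a.shape[0],:a.shape[1]]=a; im[:b.shape[0],400:400+b.shape[1]]=b
cv2.imwrite('pics/crop.png',im[:,:,::-1])
```

```text
Traceback (most recent call last):
ValueError: attempt to get argmax of an empty sequence
```

```bash
cat > m.py <<'E'
from h import *
T=load('top'); S=load('scene')
print(T['pixels'][231,247],T['pixels'][250,391],S['pixels'][238,384],S['pixels'][124,308],T['pixels'][180,265],T['pixels'][225,270])
def blob(c,x0,y0,x1,y1,dark):
    im=c['pixels'][y0:y1,x0:x1].astype(int)
    m=((im.max(2)<75)&(im[...,2]-im[...,0]<25)) if dark else (im.min(2)>185)
    m=cv2.morphologyEx(m.astype(np.uint8),cv2.MORPH_OPEN,np.ones((2,2)))
    n,l,st,ce=cv2.connectedComponentsWithStats(m)
    i=1+st[1:,4].argmax(); cs,_=cv2.findContours((l==i).astype(np.uint8),0,2)
    r=cv2.minAreaRect(max(cs,key=cv2.contourArea)); b=cv2.boxPoints(r)+[x0,y0]
    return ce[i]+[x0,y0],st[i,4],b
for nm,bp,bs,bl in (('a',(230,215,270,245),(368,222,402,256),(225,145,302,215)),('b',(372,235,410,265),(290,112,322,138),(350,165,420,225))):
    ct,at,b=blob(T,*bp,1); cs,as_,_=blob(S,*bs,1)
    print(nm,ct,at,cs,as_); print(' pad box z132',onz(T,b,132)[:,:2].round().tolist())
    print(' top z132',onz(T,ct,132).round(1),' scene z132',onz(S,cs,132).round(1))
    cl,al,bx=blob(T,*bl,0); P=onz(T,bx,130)[:,:2]
    print(' lid',al,P.round().tolist(),'cent',P.mean(0).round(1),[(np.linalg.norm(P[i]-P[i-1]).round(),np.degrees(np.arctan2(*(P[i]-P[i-1])[::-1])).round(1)) for i in range(4)])
    lever=P.mean(0)-onz(T,ct,132)[0,:2]; print(' dir',np.degrees(np.arctan2(lever[1],lever[0])),np.linalg.norm(lever))
a=cv2.resize(T['pixels'][110:270,215:325],None,fx=3.6,fy=3.6,interpolation=2)
b=cv2.resize(S['pixels'][195:315,245:405],None,fx=2.5,fy=2.5,interpolation=2)
im=np.zeros((580,800,3),np.uint8); im[:a.shape[0],:a.shape[1]]=a; im[:b.shape[0],400:400+b.shape[1]]=b
cv2.imwrite('pics/crop.png',im[:,:,::-1])
E
python3 m.py
```

```text
[48 51 59] [46 48 57] [47 45 45] [47 44 46] [246 247 245] [ 69  94 151]
a [247.71544715 231.94715447] 246 [384.0625     238.44886364] 352
 pad box z132 [[435.0, 248.0], [478.0, 238.0], [463.0, 177.0], [420.0, 186.0]]
 top z132 [[449.1 212.1 132. ]]  scene z132 [[455.7 227.1 132. ]]
 lid 2095 [[575.0, 266.0], [718.0, 237.0], [676.0, 69.0], [534.0, 101.0]] cent [625.6 168.1] [(np.float64(170.0), np.float64(76.2)), (np.float64(146.0), np.float64(-11.6)), (np.float64(173.0), np.float64(-104.2)), (np.float64(145.0), np.float64(167.2))]
 dir -14.000789097469395 181.9049988356819
b [391.51190476 250.63095238] 252 [307.4789916  125.24789916] 238
 pad box z132 [[434.0, -231.0], [438.0, -293.0], [395.0, -294.0], [392.0, -232.0]]
 top z132 [[ 414.3 -262.5  132. ]]  scene z132 [[ 420.8 -243.7  132. ]]
 lid 2126 [[656.0, -148.0], [679.0, -319.0], [532.0, -331.0], [511.0, -163.0]] cent [ 594.4 -240.2] [(np.float64(147.0), np.float64(6.0)), (np.float64(172.0), np.float64(-82.6)), (np.float64(147.0), np.float64(-175.2)), (np.float64(169.0), np.float64(97.2))]
 dir 7.053638573119534 181.47094730297695
```

```bash
sleep 2; ls pics
```

```text
crop.png
scene.npy
scene.png
top.npy
top.png
```

View pics/crop.png

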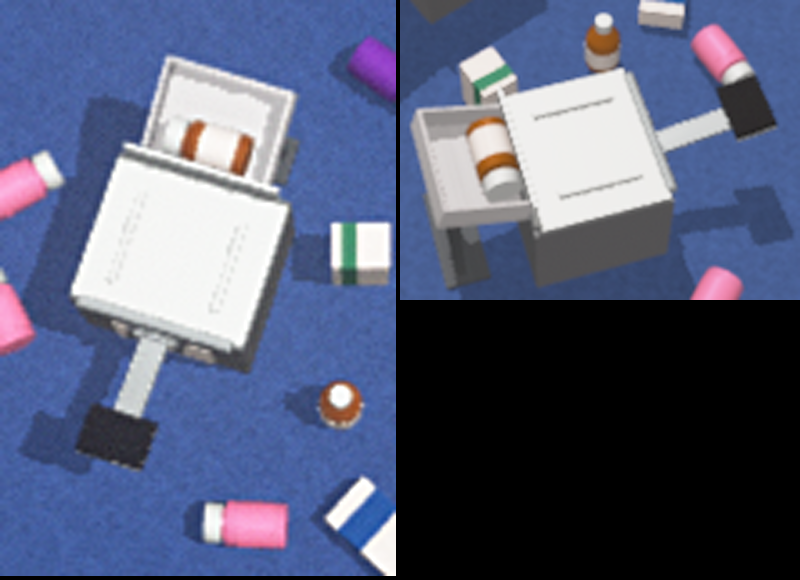

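```bash
cat > m2.py <<'E'
from m import *
from scipy.optimize import least_squares
print('----')
# ray closest points and lid in scene
def tri(ut,us):
    o1,d1=ray(T,ut); o2,d2=ray(S,us); d1=d1[0];d2=d2[0]
    A=np.c_[d1,-d2]; t=np.linalg.lstsq(A,o2-o1,rcond=None)[0]
    p,q=o1+t[0]*d1,o2+t[1]*d2; return ((p+q)/2).round(1),(q-p).round(1)
print('pads',tri(blob(T,230,215,270,245,1)[0],blob(S,368,222,402,256,1)[0]),tri(blob(T,372,235,410,265,1)[0],blob(S,290,112,322,138,1)[0]))
for bs in ((284,220,358,290),(228,122,296,180)):
    c,a,b=blob(S,*bs,0); print('lid scene',a,b.round().tolist(),onz(S,b,130).round().tolist(), onz(S,c,130).round(1))
E
python3 m2.py | sed -n '/----/,$p'
```

```text
----
pads (array([449.3, 216.7, 113.9]), array([-4.3,  4.3,  0. ])) (array([ 413.6, -263. ,  112.9]), array([-5.4,  4.7, -1.3]))
lid scene 3068 [[282.0, 228.0], [348.0, 211.0], [364.0, 272.0], [298.0, 289.0]] [[675.0, 58.0, 130.0], [490.0, 100.0, 130.0], [559.0, 284.0, 130.0], [729.0, 242.0, 130.0]] [[629.7 182.9 130. ]]
lid scene 1793 [[227.0, 142.0], [283.0, 111.0], [305.0, 151.0], [249.0, 182.0]] [[672.0, -305.0, 130.0], [457.0, -339.0, 130.0], [482.0, -153.0, 130.0], [683.0, -130.0, 130.0]] [[ 593.1 -220.9  130. ]]
```

The left bin with the amber jar is confirmed: pad at crop (117,436), lever running up to that lid. The scene camera disagrees with top by about 15 mm in y on both bins, so I'll settle it with the wrist camera from above the pad.

Run:
```python
from h import *
f=np.radians(83.25); q=[np.cos(f),np.sin(f),0,0]
manip.command_gripper(0)
manip.move_pose([415,222,420],q)
s=manip.state(); print(s['t'],s['tcp_pos'],s['opening'],s['wrist_force'])
c=snap('wrist','w1'); print(c['position'],c['attitude'],c['camera_matrix'][0],c['k1'])
snap('top','top2'); snap('scene','scene2')
im=np.vstack([c['pixels'],np.zeros((200,640,3),np.uint8)]); 
im[400:,:320]=load('top2')['pixels'][120:320,120:440]; im[400:,320:]=load('scene2')['pixels'][130:330,250:570]
cv2.imwrite('pics/w1x.png',im[:,:,::-1])
```

```text
2.55 [414.86791025 222.62556792 420.09035287] -0.010838506397200133 [-0.76273631 -0.07802276  0.18430163]
[333.22367452 240.93515033 389.16561805] [-0.12881314 -0.1017201   0.61111495  0.7743376 ] [282.11113243   0.         314.8418139 ] -0.03436226187924823
```

View pics/w1x.png

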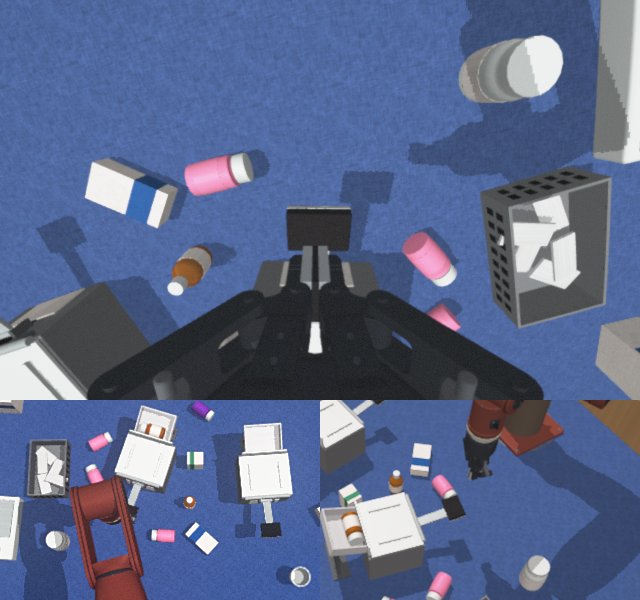

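Wrist view: the pad's top face spans roughly (288,212) to (351,250), centred at (319,230), with the closed fingers pointing just below it. Casting those pixels.

Run:
```python
from h import *
c=load('w1'); g=c['pixels'][195:260,275:365].astype(int)
m=(g.max(2)<90)&(g[...,2]-g[...,0]<20)
rows=m.sum(1); print([(195+i,int(r), (275+np.flatnonzero(m[i])[[0,-1]]).tolist()) for i,r in enumerate(rows) if r>20][::3])
for v,z in ((207,130),(212,136.6),(230,132),(250,127.4)):
    print(v,onz(c,[[288,v],[319.5,v],[351,v]],z)[:,:2].round(1).tolist())
```

```text
[(209, 48, [288, 348]), (212, 64, [287, 350]), (215, 64, [287, 350]), (218, 64, [287, 350]), (221, 64, [287, 350]), (224, 64, [287, 350]), (227, 63, [287, 349]), (230, 62, [288, 349]), (233, 62, [288, 349]), (236, 61, [288, 348]), (239, 61, [288, 348]), (242, 61, [288, 348]), (245, 61, [288, 348]), (248, 40, [289, 347]), (256, 24, [294, 336]), (259, 30, [291, 339])]
207 [[418.0, 193.7], [425.2, 223.7], [432.3, 253.6]]
212 [[420.8, 193.6], [427.8, 223.0], [434.8, 252.3]]
230 [[440.9, 187.7], [448.2, 218.3], [455.5, 248.8]]
250 [[464.8, 180.8], [472.5, 212.7], [480.1, 244.6]]
```

Run:
```python
from h import *
manip.move_straight([447,218.5,325],feed=100)
f0=manip.state()['wrist_force'].copy(); print(f0)
u=np.array([-.974,.225])
def go(z,feed):
    k=np.clip((305-z)/48,0,1); p=np.array([447,218.5])+5.5*k*u
    manip.move_straight([p[0],p[1],z],feed=feed); s=manip.state()
    print(round(s['t'],2),round(s['tcp_pos'][2],1),(s['wrist_force']-f0).round(2)); return (s['wrist_force']-f0)[2]
for z in (310,303,295,285,275,265,260): go(z,40)
z=260
while z>246:
    z-=1.5
    if go(z,20)>7: break
manip.wait(0.7); s=manip.state(); print(s['t'],s['tcp_pos'],s['wrist_force']-f0)
a=snap('top','top3')['pixels']; b=snap('scene','scene3')['pixels']
im=np.hstack([cv2.resize(a[110:270,190:330],None,fx=2.8,fy=2.8),cv2.resize(b[190:350,240:380],None,fx=2.8,fy=2.8)])
cv2.imwrite('pics/pressed.png',im[:,:,::-1])
```

```text
[ 0.2112208   0.62050726 -0.65233064]
4.38 309.7 [-0.27 -0.94  0.69]
4.7 302.8 [-0.05 -1.16  0.66]
5.05 294.4 [-0.8  -0.72  1.19]
5.45 284.7 [-1.09 -1.23  0.56]
5.85 274.6 [-0.17 -0.43  0.3 ]
6.25 264.4 [ 0.13 -0.56  1.02]
6.53 260.1 [-2.96 -1.92  6.06]
6.78 258.4 [-0.81 -0.74  1.1 ]
7.03 257.4 [-1.22 -1.93  7.  ]
7.725 [441.76445354 219.77686285 257.42108755] [-0.58832091 -1.89420928  6.06790029]
```

View pics/pressed.png

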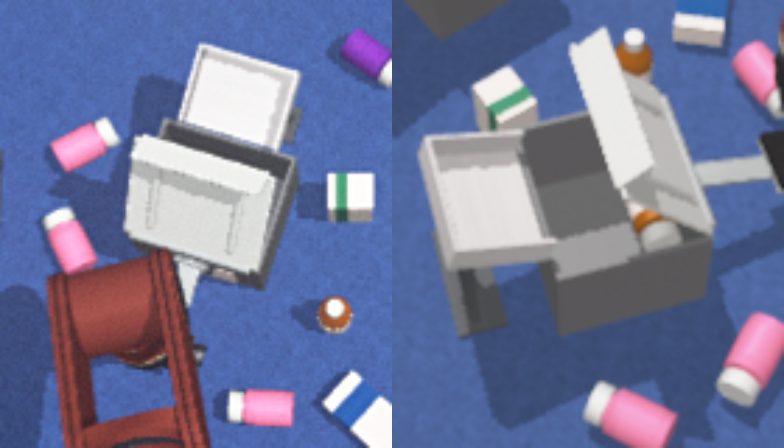

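The lid is up with the chute empty, and the jar is inside the bin at crop (655,230). I'll press 2 mm more for margin, hold, then ease up slowly.

Run:
```python
from h import *
u=np.array([-.974,.225])
def go(z,feed):
    k=np.clip((305-z)/48,0,1); p=np.array([447,218.5])+5.5*k*u
    manip.move_straight([p[0],p[1],z],feed=feed); s=manip.state()
    print(round(s['t'],2),round(s['tcp_pos'][2],1),s['wrist_force'].round(2))
go(255.5,15); manip.wait(0.8); print(manip.state()['wrist_force'])
for z in (262,270,278,286,294,299,303,307,312): go(z,13)
go(330,40)
manip.move_straight([415,222,420],feed=120)
manip.set_joints([1.189,.22,1.526,0,1.395,-.126])
print(manip.state()['t'])
a=snap('top','top4')['pixels']; b=snap('scene','scene4')['pixels']
im=np.vstack([np.hstack([cv2.resize(a[100:300,130:430],(400,267)),cv2.resize(b[90:350,150:540],(400,267))]),
 np.hstack([cv2.resize(a[110:245,215:350],(300,300)),cv2.resize(b[195:315,240:400],(400,300)),np.zeros((300,100,3),np.uint8)])])
cv2.imwrite('pics/end.png',im[:,:,::-1])
```

```text
8.07 256.2 [-1.74 -1.78  7.44]
[-2.34118692 -2.14965831  7.19013202]
9.53 261.8 [-1.42  0.57  1.45]
10.29 270.0 [-1.07  0.4   1.99]
11.06 278.0 [-2.19  0.34  1.93]
11.82 286.1 [-0.98 -0.57  2.44]
12.59 294.1 [ 1.96 -0.21  0.92]
13.12 299.0 [-0.42  0.41  1.74]
13.58 303.2 [ 0.87 -0.31  2.56]
14.04 307.2 [ 1.03 -0.65  1.88]
14.57 311.8 [-0.24  0.66  0.21]
15.18 330.2 [-1.59 -0.81  0.09]
17.8083
```

View pics/end.png

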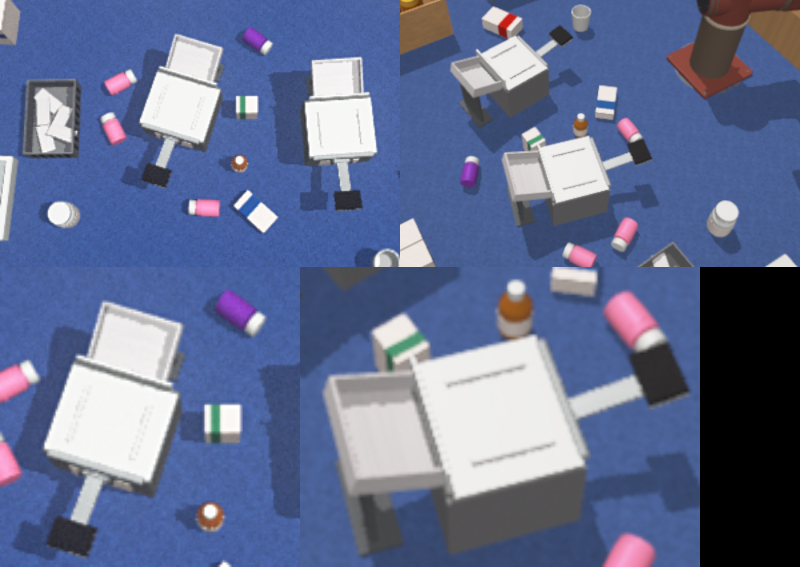

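The lid is shut, the chute is empty, the pad is back at rest and the other goods haven't moved. Handing in.

Run:
```python
from h import *
manip.finish_job()
```

```text
the job is handed in; nothing more can be done
```

The job is done and handed in, but no verdict was reported. I pressed the left bin's lever, the one with the amber jar waiting. The lid lifted, the jar rolled in, and I eased the lid shut over about 6 s. The arm was clear and back at its start pose by about 18 s.

**Checks while pressing:** the force rose to about 7 N at the stop, with the fingertips about 83 mm above the table by the quoted finger length. The picture showed the lid up and the jar inside the bin. I could not read the lid angle directly, so I judged it from the picture and from the lever being at its stop.

**Checks at the end:** the pictures showed the left lid down, its chute empty and its pad back at rest. The other bin was shut and the bystanders looked in place. The lid-closing speed was not measured; contact lasted to the end of the lever's travel, which points to a soft close. The closed lid hides the jar, so its final rest was not seen.

**Disagreement:** the scene camera put both pads and lids about 15 mm off in y compared with the top camera. I used the wrist view to settle it. That view put the pad at (450, 217) mm, between the two and closer to the top camera, and the press landed there.

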